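# Weigh the bangle and print its slip

### The job

The bangle the customer chose already lies on the scale: with closed fingertips, switch on the power pack by pushing the raised end of its rocker fully down, then press the scale's larger round key fully in (it stays in), and then press the long bar on the slip printer all the way down for a moment, let it spring back and move clear. Keep to this order, do not press the smaller round key, and do not lift, shift or knock over the printer, the bangle on the pan or any of the other goods.

Things in the scene. Friction and masses are not known exactly. Their poses are not given: they have to be found in the camera images.
- power_pack: Portable power pack: fixed grey box 130 mm deep (its x), 100 wide, 90 high, left or right of the scale, across from the printer. Carrying handle at its far end (top at 128 mm). Black rocker paddle on top, 60 mm long (x), 32 wide, 10 thick, pivot 20 mm nearer than the centre, over a dark plate at height 96 mm. Origin under its centre, x away from the rocker end of the box, z up.
- rocker_end (a point): Where to press the rocker: middle of the top face of its near (-x, ribbed) half, 21 mm from the pivot line, 9 mm from the paddle's end. Off, this half is raised: the point is at height about 116 mm and goes down about 8 mm as the rocker tips. Axes when off: x along the paddle to its far half, y along its width, z up; they tip with the rocker.
- scale: Jewellery scale: fixed grey box 210 mm deep (x), 170 wide, deck at height 40 mm, in the middle of the bench. Two round black keys along its near (-x) edge, then a display window, then a round steel pan (110 mm across, top at 52 mm, centre 40 mm beyond the scale's centre). Origin under its centre, x from keys to pan, y to the left, z up.
- weigh_key_top (a point): Centre of the top of the weigh key: the larger round black key, 28 mm across, on the left (+y) of the scale's near edge. Its top stands 12 mm above the deck (height 52 mm) and 6 mm above it when fully in. Axes as the scale's.
- rocker (a joint): Tilt of the rocker in rad: near 0 (0 to 0.06 at the start) off, near half raised; 0.4 fully tipped, near half down against its stop (on). It stays where it is left; pressing at rocker_end takes 2 to 3 N, about 4 N if pressed nearer the pivot (0.035 N m).
- weigh_key (a joint): How far the weigh key is pressed in, m: 0 out, 0.006 fully in. It takes about 3 N to move and stays in where it is left (a latching key).
- tare_key_top (a point): Centre of the top of the tare key: the smaller round black key, 18 mm across, 90 mm to the right (-y of the scale) of the weigh key, top at the same height. Not to be pressed.
- tare_key (a joint): How far the tare key is pressed, m: 0 out, 0.006 in; springs back; 1.5 N starts it.
- print_bar_top (a point): Centre of the top of the print bar: a long black key 64 mm (y) by 16 mm (x) on top of the slip printer, near its front (-x) edge. Its top is at height 57 mm, 12 mm above the printer's deck, and 6 mm above it when fully down. Axes are those of the printer.
- print_bar (a joint): How far the print bar is pressed, m: 0 out, 0.006 fully down. It springs back when let go; 1.5 N starts it, 5 N holds it fully down.
- printer: Slip printer: loose grey box 90 mm deep (x), 120 mm wide (y), 45 mm high with a raised cover (top 54 mm) on its far half, about 0.6 kg, standing to the left or right of the scale; origin under its centre, x away from the print bar, z up.
- sold_bangle: Green stone bangle lying flat on the scale's round pan, ring 74 mm across, 58 mm inside, 12 mm high; origin under its centre. It has been put there to be weighed and stays there.
- bangle_pale: pale stone bangle lying flat, ring 72 mm across, 11 mm high; origin under its centre; bystander in front of the scale
- bangle_dark: dark stone bangle lying flat, ring 76 mm across, 12 mm high; origin under its centre; bystander in front of the scale
- bead_bracelet: amber-brown bead bracelet lying flat, 75 mm across, 15 mm high; origin under its centre; bystander in front of the scale
- stone_seal: small brown carved stone, 32 mm across, 27 mm high; origin under its centre; bystander standing beside the scale on its left (+y)
- loupe_case: small round steel case, 30 mm across, 30 mm high; origin under its centre; bystander standing beside the scale on its right (-y)
- ring_cone: wooden display cone, 70 mm across, 115 mm high; origin under its centre; bystander beyond the scale on the left (+y)
- tea_mug: white mug, 76 mm across (handle extra), 85 mm high; origin under its centre; bystander beyond the scale on the right (-y)
Not all that is in view belongs to the job. What is shaped like the printer but turquoise is not meant.

How it is judged:
By the outcome, as a careful person would: the job done as asked, in the order asked, and still so for the second after the job is handed in, with the robot touching nothing.
It also fails if it takes over 53 s, if anything falls off the work surface, if the arm or the gripper's body presses on something with over 40 N, if the wrist force passes 120 N, or if a joint passes its speed limit or range.

### The arm

A 6-joint arm with a two-finger parallel gripper is mounted at the origin on the work surface. World frame = base frame: x ahead of the robot, y to its left, z up, the work surface at z = 0. Lengths are in mm, angles in rad, forces in N, time in s.
With the tool pointing down it reaches from about 275 to 1000 mm from the base axis. Payload 8.4 kg.
Tool frame: the origin (TCP) lies at the very end of the fingers, on their centre line; the grasp point (between the pads) lies 19 mm behind it; z points along the fingers, y is the line along which they close (so a half turn about z gives the same grasp; the last joint's range is limited). The gripper opens to 85 mm and grips with 20 to 120 N. Pads are 22 mm wide; open, the fingers measure 114 mm over their backs; the gripper's body (76 mm by 85 mm) begins 54 mm behind the grasp point. The pads swing forward as they close: fully open they stand 13 mm farther back than shut.
Start: joints at [-0.002, 0.353, 1.633, -0, 1.155, -0.002], TCP at [625.002, -0, 231.281] pointing down, gripper open.
Joint ranges: [-2.63, 2.63], [-0.92, 2.1], [0.06, 2.66], [-1.3, 4.44], [0, 2.69], [-3.02, 3.02]. Speed limits (rad/s): [2.22, 2.22, 2.79, 3.14, 3.14, 3.14].

### API

Orientations are given as [roll, pitch, yaw] about the fixed x, y, z axes, in that order (R = Rz(yaw) Ry(pitch) Rx(roll)).
In Python, from rig import telemetry, imaging, r gives the robot as it stands. The module is installed in compiled form; this text tells all that it offers.
- The arm moves only by the tool step_arm, never from a script. Its argument "moves" is a list of rows, each a list of 3 entries, a list of its own where there are three numbers: the turn, a rotation vector about the tool's x, y, z scaled (see below), then the shift along the tool's x, y, z scaled (see below), then the opening, from -1 (shut) to 1 (fully open). A call has 1 to 8 rows; each row is the pose to reach, as a shift and turn from the pose commanded when the call began, along the tool's axes at that moment; what a row does not reach only later rows make up. The controller multiplies each number of a shift by 200 mm and each number of a turn by 45 degrees. A row lasts 1/10 s, in which the tool goes at most 50 mm and 8.59 degrees, less where a joint would pass 70% of its speed; a pose out of reach is approached as far as the arm can. A call with a number of a shift or a turn outside -1 to 1 is refused whole. A call with a gripper value outside its range is refused whole. The fingers move at their own pace and stop on an object; "squeeze" is the grip in N (left out, the last holds). Time passes only in rows, so rows that repeat a pose let the fingers close. It gives the time, the measured TCP pose, the force, the opening and the grip force at its end, in the units of the state.
- telemetry.sense(): the state, without advancing time (a new reading comes with each control period).
- imaging.grab_frame(name): name is "scene" or "side" or "wrist"; returns the picture (384x512x3 uint8, red, green, blue); there is no depth.
- imaging.calibration(name): a dict with "fx", "fy", "cx", "cy" (pixels), "dist_coeffs" ([k1, k2, p1, p2, k3] as OpenCV has them; the pictures are not rectified), "cam_to_world" (4x4, takes a point from camera to world coordinates). Camera axes: x right, y up, looking along -z (the intrinsics and any distortion apply to the point x, -y, -z); pixel columns grow to the right and rows downward; lengths in mm; the calibration is good to about 2 mm. A picture is of the moment at which its call begins: read the wrist's pose just before it. calibration takes no time and is no camera call; for the wrist camera it gives the pose at the moment of the call.
- r.sign_off(): hands the job in; it is judged then, once.
Trained networks look in the newest picture that a camera, given by its name, has taken for a name from the list of things; names that differ only in an ending like _2 or _b are one class to them, and where a whole thing is asked for, a point or a joint stands for the part that bears it (a point fixed in the world has none). Each returns a list of dicts, best first, with "conf" (0 to 1); they miss things now and then, are a little off and sometimes report something else, mostly with a low value. They report only what shows in the picture. A call takes as long as a camera call. They do not tell look-alikes from the thing itself.
- imaging.recognise(camera, name): "extent" ([left, top, width, height] in pixels, round what is visible of it).
- imaging.mark_of(camera, name): "xy" ([column, row] in pixels: a listed point, or the origin of a listed thing).
The state is a dict: "clock": time; "qpos": joint angles; "qvel": joint speeds; "joint_efforts": joint torques, N m; "eef_pos": TCP position; "tcp_rot": TCP orientation; "contact_force": force on the tool from outside, world axes, zero at the start; "wrist_torque": the same for the moment, N m; "opening": opening from 0.0 (shut) to 1.0 (fully open); "grasp_force": force on a finger pad.
Only numpy, scipy, OpenCV 4.12 (cv2) and the standard library are available. Lean on these libraries where they do the work, as an engineer would, in place of code of your own. Each camera call takes 0.05 s, during which the arm holds its last target. There are 200 camera calls.

## Working session

There is one attempt and no reset: what is moved stays moved. The work goes in short steps, Python scripts to look and compute and a tool call to move; the robot and the scene stay as the last step left them, time stands still between calls to the robot, and variables do not carry over. Pictures are saved under pics/ and viewed, at most 10 in all, crops included, and the job is handed in when it is done.

Besides the shell and the picture viewer there is one more tool, called after "Request:" as a command line: name --argument value ..., lists and objects as JSON in quotes. step_arm: Moves the arm, as the interface text tells. Its arguments: {"type":"object","properties":{"moves":{"type":"array"},"squeeze":{"type":"number"}},"required":["moves"]}

```bash
mkdir -p pics; cat > h.py <<'E'
import numpy as np, cv2
from rig import telemetry, imaging, r
def ray(cam,uv,cal=None):
    c=cal or imaging.calibration(cam)
    K=np.array([[c['fx'],0,c['cx']],[0,c['fy'],c['cy']],[0,0,1]])
    p=cv2.undistortPoints(np.array([[uv]],float),K,np.array(c['dist_coeffs'],float))[0,0]
    T=np.array(c['cam_to_world']); d=T[:3,:3]@np.array([p[0],-p[1],-1.])
    return T[:3,3],d
def at(cam,uv,z):
    o,d=ray(cam,uv); return o+d*(z-o[2])/d[2]
def tri(uv1,uv2,c1='scene',c2='side'):
    o1,d1=ray(c1,uv1);o2,d2=ray(c2,uv2)
    A=np.stack([d1,-d2],1);s=np.linalg.lstsq(A,o2-o1,rcond=None)[0]
    a=o1+s[0]*d1;b=o2+s[1]*d2
    return (a+b)/2,np.linalg.norm(a-b)
Z=dict(rocker_end=116,weigh_key_top=52,tare_key_top=52,print_bar_top=57,printer=0,power_pack=0,scale=0)
E
python3 - <<'E'
from h import *
for cam in('scene','side','wrist'):
    cv2.imwrite(f'pics/{cam}0.png',imaging.grab_frame(cam)[:,:,::-1])
    print(cam,np.round(np.array(imaging.calibration(cam)['cam_to_world'])[:3,3]))
    for n,z in Z.items():
        for k in imaging.mark_of(cam,n)[:2]: print(n,np.round(k['conf'],2),np.round(k['xy']),np.round(at(cam,k['xy'],z)))
a=cv2.imread('pics/scene0.png');b=cv2.imread('pics/side0.png')
print(telemetry.sense()['clock'])
E
```

```text
scene [1090.  439.  851.]
rocker_end 0.86 [387. 219.] [425. 319. 116.]
rocker_end 0.65 [304. 324.] [766. 299. 116.]
weigh_key_top 0.55 [273. 227.] [561.  83.  52.]
weigh_key_top 0.37 [238. 241.] [648.  37.  52.]
tare_key_top 0.56 [303. 324.] [740. 285.  52.]
tare_key_top 0.55 [143. 219.] [ 742. -210.   52.]
print_bar_top 0.48 [180. 143.] [ 458. -344.   57.]
printer 0.7 [180. 160.] [ 477. -340.    0.]
printer 0.63 [214. 133.] [ 309. -340.    0.]
power_pack 0.81 [374. 255.] [453. 323.   0.]
scale 0.84 [236. 244.] [631.  14.   0.]
scale 0.16 [224. 243.] [648. -14.  -0.]
side [469. 952. 616.]
rocker_end 0.58 [300. 268.] [425. 328. 116.]
weigh_key_top 0.63 [231. 220.] [568.  79.  52.]
tare_key_top 0.47 [243. 201.] [547.  -7.  52.]
print_bar_top 0.56 [329. 149.] [ 307. -311.   57.]
print_bar_top 0.47 [279. 144.] [ 456. -350.   57.]
printer 0.9 [272. 163.] [ 478. -331.    0.]
printer 0.71 [327. 160.] [ 304. -353.    0.]
power_pack 0.97 [279. 316.] [460. 325.   0.]
power_pack 0.74 [302. 268.] [412. 183.   0.]
scale 0.65 [208. 226.] [632.  24.   0.]
scale 0.37 [300. 266.] [415. 179.   0.]
wrist [625.  72. 373.]
weigh_key_top 0.61 [198. 105.] [560.  75.  52.]
tare_key_top 0.74 [190. 182.] [545. -15.  52.]
printer 0.76 [ 80. 350.] [ 305. -347.    0.]
scale 0.86 [259. 151.] [630.  14.   0.]
1.2
```

View pics/scene0.png

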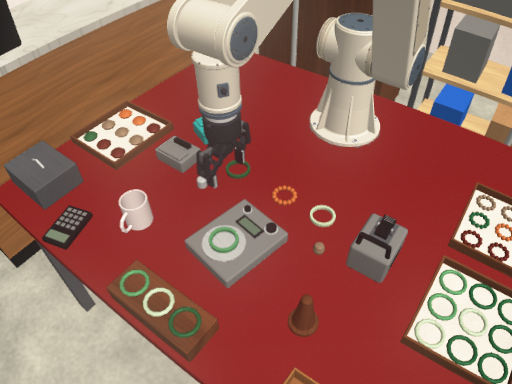

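View pics/side0.png

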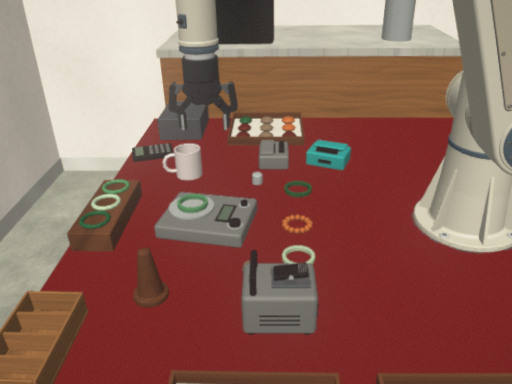

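The scene view shows the scale with its keys at (271,228) and (248,208), and the power pack at (378,245). The grey printer is at (180,150), with the turquoise look-alike behind it. In the side view the rocker is at about (290,270). Next I'll get the tool axes and plan a closer wrist view.

```bash
python3 - <<'E'
from h import *
from scipy.spatial.transform import Rotation as R
s=telemetry.sense();print(s['tcp_rot'],s['eef_pos'],s['opening'],s['contact_force'])
print(R.from_euler('xyz',s['tcp_rot']).as_matrix().round(3))
print(np.array(imaging.calibration('wrist')['cam_to_world']).round(2))
E
```

```text
[ 3.14158026e+00 -3.46915489e-05  1.57074823e+00] [ 6.25018321e+02 -5.24560025e-03  2.31294286e+02] 1.0047850446512405 [-0.5766653  -0.29972985 -0.46256353]
[[ 0.  1.  0.]
 [ 1. -0.  0.]
 [ 0.  0. -1.]]
[[ 1.0000e+00 -0.0000e+00 -0.0000e+00  6.2457e+02]
 [ 0.0000e+00  9.6000e-01  2.9000e-01  7.2300e+01]
 [ 0.0000e+00 -2.9000e-01  9.6000e-01  3.7301e+02]
 [ 0.0000e+00  0.0000e+00  0.0000e+00  1.0000e+00]]
```

View pics/wrist0.png

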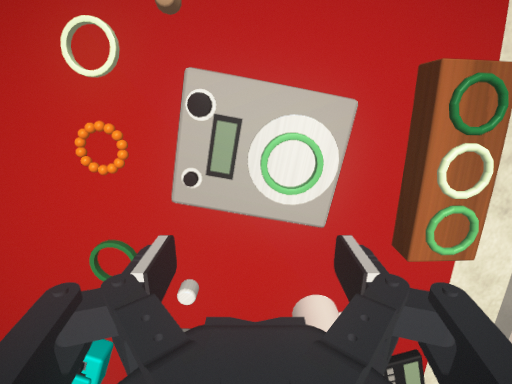

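The wrist view shows the weigh key at (200,104) and the tare key at (190,178). I'll close the fingers and move over toward the power pack.

Request:
step_arm --moves '[[[0,0,0],[0.25,-0.25,0],-1],[[0,0,0],[0.5,-0.5,0],-1],[[0,0,0],[0.75,-0.75,0],-1],[[0,0,0],[1,-1,0],-1],[[0,0,0],[1,-1,0],-1],[[0,0,0],[1,-1,0],-1],[[0,0,0],[1,-1,0],-1],[[0,0,0],[1,-1,0],-1]]' --squeeze 20

```text
clock: 2.0
eef_pos: [425.0, 200.5, 231.6]
tcp_rot: [3.141, -0.0, 1.573]
contact_force: [0.0, -0.8, 0.4]
opening: 0.001
grasp_force: 0.0
```

Request:
step_arm --moves '[[[0,0,0],[0.2,0,0],-1],[[0,0,0],[0.4,0,0],-1],[[0,0,0],[0.45,0,0],-1],[[0,0,0],[0.45,0,0],-1],[[0,0,0],[0.45,0,0],-1],[[0,0,0],[0.45,0,0],-1]]'

```text
clock: 2.6
eef_pos: [425.2, 288.5, 231.1]
tcp_rot: [-3.141, 0.001, 1.57]
contact_force: [-0.4, 0.4, -0.2]
opening: 0.003
grasp_force: 0.0
```

```bash
python3 - <<'E'
from h import *
cv2.imwrite('pics/w1.png',imaging.grab_frame('wrist')[:,:,::-1])
for n in ('rocker_end','power_pack'):
    for k in imaging.mark_of('wrist',n)[:2]: print(n,np.round(k['conf'],2),np.round(k['xy'],1),np.round(at('wrist',k['xy'],Z[n])))
s=telemetry.sense();print(s['eef_pos'],s['tcp_rot'],s['opening'],s['clock'],s['contact_force'])
E
```

```text
rocker_end 0.82 [251.8 147.5] [422. 325. 116.]
power_pack 0.83 [278.2 133.5] [457. 327.   0.]
[425.18231429 289.03637907 231.36992685] [3.14151000e+00 1.30286037e-04 1.56962672e+00] -0.0016976134964749017 2.75 [-0.76898951  0.33744398  0.06087821]
```

View pics/w1.png

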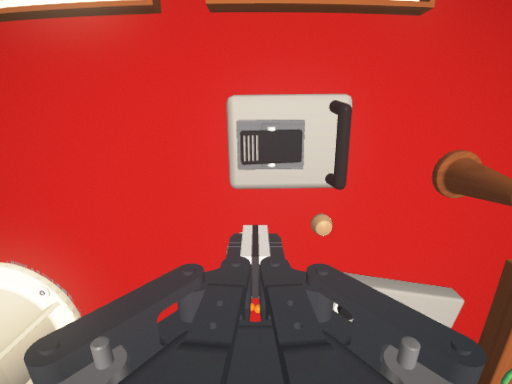

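The rocker paddle spans columns 240–302 with its ribbed near half at the left, around (250,147). That puts the press point at about (420,325). I'll descend above it.

Request:
step_arm --moves '[[[0,0,0],[0.18,-0.04,0],-1],[[0,0,0],[0.18,-0.04,0.2],-1],[[0,0,0],[0.18,-0.04,0.4],-1],[[0,0,0],[0.18,-0.04,0.5],-1],[[0,0,0],[0.18,-0.04,0.55],-1],[[0,0,0],[0.18,-0.04,0.55],-1],[[0,0,0],[0.18,-0.04,0.55],-1]]'

```text
clock: 3.45
eef_pos: [417.7, 326.3, 122.3]
tcp_rot: [3.141, -0.001, 1.57]
contact_force: [-0.7, 0.5, 0.5]
opening: 0.003
grasp_force: 0.0
```

Request:
step_arm --moves '[[[0,0,0],[0,0,0.015],-1],[[0,0,0],[0,0,0.03],-1],[[0,0,0],[0,0,0.04],-1],[[0,0,0],[0,0,0.05],-1],[[0,0,0],[0,0,0.055],-1],[[0,0,0],[0,0,0.06],-1],[[0,0,0],[0,0,0.06],-1]]'

```text
clock: 4.15
eef_pos: [416.9, 326.0, 109.1]
tcp_rot: [-3.141, 0.0, 1.571]
contact_force: [-1.4, 0.2, 2.2]
opening: 0.002
grasp_force: 0.8
```

Request:
step_arm --moves '[[[0,0,0],[0,0,0.005],-1],[[0,0,0],[0,0,0.01],-1],[[0,0,0],[0,0,0.01],-1]]'

```text
clock: 4.45
eef_pos: [417.0, 326.0, 108.0]
tcp_rot: [-3.142, -0.0, 1.571]
contact_force: [-5.0, -0.3, 12.4]
opening: 0.001
grasp_force: 6.6
```

Request:
step_arm --moves '[[[0,0,0],[0,0,0.005],-1],[[0,0,0],[0,0,0.005],-1]]'

```text
clock: 4.65
eef_pos: [417.1, 326.1, 107.8]
tcp_rot: [3.141, -0.0, 1.571]
contact_force: [-7.9, -3.0, 22.2]
opening: -0.002
grasp_force: 11.3
```

Request:
step_arm --moves '[[[0,0,0],[0,0,0.005],-1],[[0,0,0],[0,0,0.005],-1]]'

```text
clock: 4.85
eef_pos: [417.2, 326.1, 107.6]
tcp_rot: [3.141, -0.0, 1.571]
contact_force: [-9.2, -4.4, 31.4]
opening: -0.001
grasp_force: 16.1
```

The force rises sharply at z≈107.7, so the rocker is on its stop. I'll lift off and go to a view over the weigh key.

Request:
step_arm --moves '[[[0,0,0],[0,0,-0.15],-1],[[0,0,0],[0,0,-0.4],-1],[[0,0,0],[0,0,-0.65],-1],[[0,0,0],[-0.2,0.15,-0.65],-1],[[0,0,0],[-0.4,0.3,-0.65],-1],[[0,0,0],[-0.6,0.45,-0.65],-1],[[0,0,0],[-0.8,0.6,-0.65],-1],[[0,0,0],[-1,0.72,-0.65],-1]]'

```text
clock: 5.65
eef_pos: [562.6, 123.9, 235.3]
tcp_rot: [3.14, 0.0, 1.571]
contact_force: [0.4, 1.6, -0.6]
opening: -0.0
grasp_force: 0.0
```

Request:
step_arm --moves '[[[0,0,0],[-0.2,0,0],-1],[[0,0,0],[-0.4,0,0.1],-1],[[0,0,0],[-0.43,0,0.2],-1],[[0,0,0],[-0.43,0,0.2],-1],[[0,0,0],[-0.43,0,0.2],-1],[[0,0,0],[-0.43,0,0.2],-1]]'

```text
clock: 6.25
eef_pos: [561.7, 40.8, 196.2]
tcp_rot: [3.14, -0.0, 1.572]
contact_force: [-0.5, -0.6, -0.6]
opening: -0.003
grasp_force: 0.0
```

```bash
python3 - <<'E'
from h import *
w=imaging.grab_frame('wrist'); print(telemetry.sense()['eef_pos'])
for n in ('weigh_key_top','tare_key_top'):
    for k in imaging.mark_of('wrist',n)[:2]: print(n,np.round(k['conf'],2),np.round(k['xy'],1),np.round(at('wrist',k['xy'],52),1))
a=imaging.grab_frame('scene');b=imaging.grab_frame('side')
f=lambda i:cv2.resize(i,(400,300),interpolation=cv2.INTER_CUBIC)
o=np.vstack([np.hstack([f(a[195:285,330:450]),f(b[240:330,230:350])]),np.hstack([cv2.resize(w,(400,300)),f(w[40:220,120:360])])])
cv2.imwrite('pics/c2.png',o[:,:,::-1])
print('first px',at('wrist',(0,0),52)[:2])
E
```

```text
[561.76199238  40.92944908 196.36953183]
weigh_key_top 0.55 [254. 146.] [560.7  74.1  52. ]
tare_key_top 0.6 [238.5 224. ] [543.  -14.7  52. ]
first px [313.69255951 217.89873747]
```

View pics/c2.png

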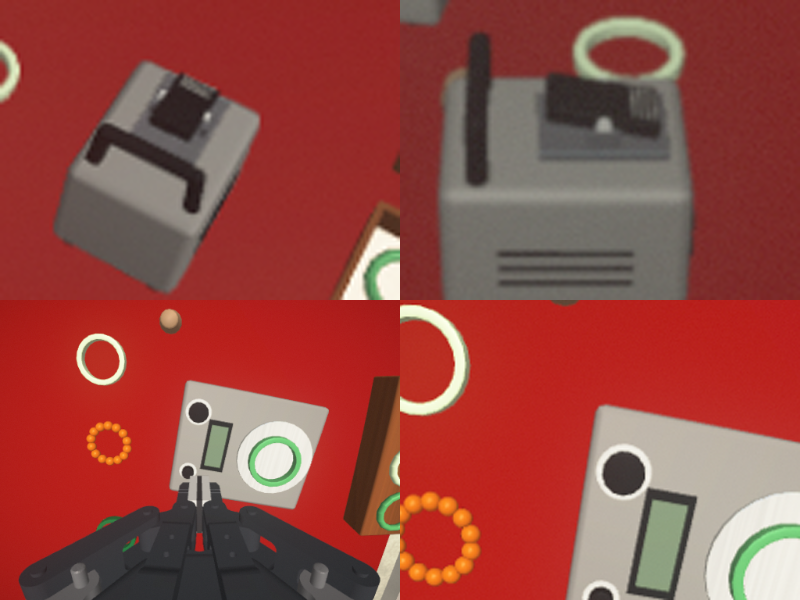

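The rocker's near half is now down, in the lower-right of the pack crop. The weigh key is at about (254,144) in the wrist view, so at (561,76). It lies 90 mm from the tare key, which matches the given spacing. I'll descend on it.

Request:
step_arm --moves '[[[0,0,0],[0.175,0,0],-1],[[0,0,0],[0.175,0,0.2],-1],[[0,0,0],[0.175,0,0.4],-1],[[0,0,0],[0.175,0,0.6],-1],[[0,0,0],[0.175,0,0.69],-1],[[0,0,0],[0.175,0,0.69],-1],[[0,0,0],[0.175,0,0.69],-1]]'

```text
clock: 7.2
eef_pos: [561.4, 75.2, 57.8]
tcp_rot: [3.141, -0.0, 1.571]
contact_force: [-0.6, 0.5, 0.4]
opening: 0.002
grasp_force: 0.0
```

Request:
step_arm --moves '[[[0,0,0],[0,0,0.015],-1],[[0,0,0],[0,0,0.03],-1],[[0,0,0],[0,0,0.04],-1],[[0,0,0],[0,0,0.05],-1],[[0,0,0],[0,0,0.055],-1],[[0,0,0],[0,0,0.06],-1],[[0,0,0],[0,0,0.06],-1]]'

```text
clock: 7.9
eef_pos: [561.9, 75.1, 45.9]
tcp_rot: [3.14, -0.0, 1.571]
contact_force: [1.5, 0.4, 6.8]
opening: -0.004
grasp_force: 3.4
```

Request:
step_arm --moves '[[[0,0,0],[0,0,0.005],-1],[[0,0,0],[0,0,0.005],-1]]'

```text
clock: 8.1
eef_pos: [562.0, 75.1, 45.7]
tcp_rot: [3.14, -0.0, 1.571]
contact_force: [-2.1, 0.7, 16.5]
opening: -0.004
grasp_force: 8.3
```

Hard stop reached. I'll lift off and go to the printer.

Request:
step_arm --moves '[[[0,0,0],[0,0,-0.15],-1],[[0,0,0],[0,0,-0.4],-1],[[0,0,0],[0,0,-0.65],-1],[[0,0,0],[0,0,-0.8],-1],[[0,0,0],[-0.2,-0.13,-0.8],-1],[[0,0,0],[-0.4,-0.26,-0.8],-1],[[0,0,0],[-0.6,-0.4,-0.8],-1],[[0,0,0],[-0.8,-0.53,-0.8],-1]]'

```text
clock: 8.9
eef_pos: [452.8, -86.0, 203.9]
tcp_rot: [-3.14, -0.0, 1.572]
contact_force: [-0.0, -0.9, 1.0]
opening: 0.001
grasp_force: 0.0
```

Request:
step_arm --moves '[[[0,0,0],[-0.2,0,0],-1],[[0,0,0],[-0.4,0,0],-1],[[0,0,0],[-0.6,0,0],-1],[[0,0,0],[-0.8,0,0],-1],[[0,0,0],[-1,0,0],-1],[[0,0,0],[-1,0,0],-1]]'

```text
clock: 9.5
eef_pos: [454.4, -288.8, 203.9]
tcp_rot: [-3.141, 0.001, 1.568]
contact_force: [0.2, 0.9, -1.1]
opening: -0.002
grasp_force: 0.0
```

Request:
step_arm --moves '[[[0,0,0],[-0.2,0,0],-1],[[0,0,0],[-0.4,0,0],-1],[[0,0,0],[-0.45,0,0],-1],[[0,0,0],[-0.45,0,0],-1],[[0,0,0],[-0.45,0,0],-1],[[0,0,0],[-0.45,0,0],-1]]'

```text
clock: 10.1
eef_pos: [454.8, -373.4, 204.1]
tcp_rot: [-3.141, -0.001, 1.572]
contact_force: [1.0, 0.2, -0.4]
opening: 0.003
grasp_force: 0.0
```

```bash
python3 - <<'E'
from h import *
w=imaging.grab_frame('wrist'); print(telemetry.sense()['eef_pos'])
for n in ('print_bar_top','printer'):
    for k in imaging.mark_of('wrist',n)[:2]: print(n,np.round(k['conf'],2),np.round(k['xy'],1),np.round(at('wrist',k['xy'],Z[n]),1))
a=imaging.grab_frame('scene')
o=np.hstack([cv2.resize(w,(480,360)),cv2.resize(a[195:285,200:320],(320,240),interpolation=cv2.INTER_CUBIC)[:,:320].repeat(1,0) if 0 else cv2.resize(a[190:280,240:320],(320,360),interpolation=cv2.INTER_CUBIC)])
cv2.imwrite('pics/c3.png',o[:,:,::-1])
E
```

```text
[ 454.98529974 -373.50155588  204.21935095]
print_bar_top 0.73 [250.5 155.2] [ 450.1 -350.8   57. ]
print_bar_top 0.59 [118.8 125.1] [ 311.7 -318.7   57. ]
printer 0.83 [137.8 143.7] [ 305.4 -345.8    0. ]
printer 0.63 [269. 145.] [ 472.8 -347.7    0. ]
```

View pics/c3.png

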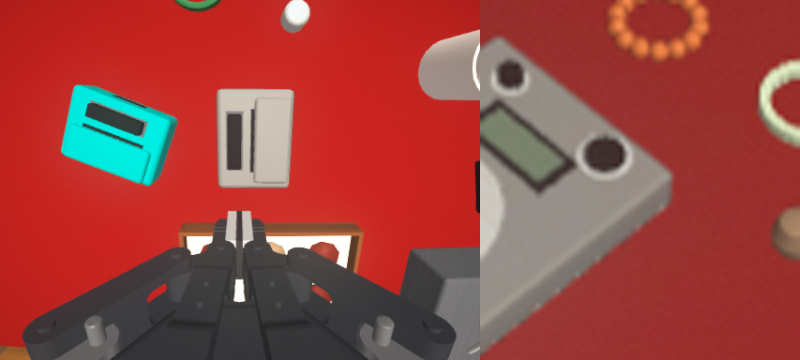

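The grey printer's bar is at about (250,150) in original wrist pixels, giving (449,-345). The cover edge is about 20 mm behind it, enough clearance for the narrow tips. In the scene crop the weigh key stands lower. I'll approach the bar.

Request:
step_arm --moves '[[[0,0,0],[0.14,-0.03,0],-1],[[0,0,0],[0.14,-0.03,0.2],-1],[[0,0,0],[0.14,-0.03,0.4],-1],[[0,0,0],[0.14,-0.03,0.6],-1],[[0,0,0],[0.14,-0.03,0.7],-1],[[0,0,0],[0.14,-0.03,0.7],-1],[[0,0,0],[0.14,-0.03,0.7],-1]]'

```text
clock: 11.0
eef_pos: [449.3, -346.9, 64.7]
tcp_rot: [-3.142, -0.0, 1.571]
contact_force: [0.5, 0.8, 0.3]
opening: 0.002
grasp_force: 0.0
```

Request:
step_arm --moves '[[[0,0,0],[0,0,0.015],-1],[[0,0,0],[0,0,0.03],-1],[[0,0,0],[0,0,0.04],-1],[[0,0,0],[0,0,0.05],-1],[[0,0,0],[0,0,0.06],-1],[[0,0,0],[0,0,0.06],-1]]'

```text
clock: 11.6
eef_pos: [449.5, -347.3, 52.5]
tcp_rot: [3.141, 0.001, 1.571]
contact_force: [-0.0, -0.4, 3.6]
opening: 0.004
grasp_force: 2.0
```

Request:
step_arm --moves '[[[0,0,0],[0,0,0.005],-1],[[0,0,0],[0,0,0.005],-1]]'

```text
clock: 11.8
eef_pos: [449.4, -347.4, 51.5]
tcp_rot: [3.141, 0.001, 1.571]
contact_force: [1.4, -0.8, 5.1]
opening: -0.001
grasp_force: 2.3
```

Request:
step_arm --moves '[[[0,0,0],[0,0,0.005],-1],[[0,0,0],[0,0,0.005],-1],[[0,0,0],[0,0,0.005],-1]]'

```text
clock: 12.1
eef_pos: [449.4, -347.3, 51.0]
tcp_rot: [3.141, 0.001, 1.571]
contact_force: [1.7, 0.7, 10.7]
opening: -0.002
grasp_force: 5.2
```

Request:
step_arm --moves '[[[0,0,0],[0,0,0.0025],-1],[[0,0,0],[0,0,0.0025],-1],[[0,0,0],[0,0,0.0025],-1],[[0,0,0],[0,0,0.0025],-1]]'

```text
clock: 12.5
eef_pos: [449.5, -347.4, 50.9]
tcp_rot: [3.141, 0.001, 1.571]
contact_force: [-0.7, 0.6, 16.2]
opening: -0.004
grasp_force: 7.7
```

The bar is fully down. I'll release it slowly, move clear and check.

Request:
step_arm --moves '[[[0,0,0],[0,0,-0.02],-1],[[0,0,0],[0,0,-0.05],-1],[[0,0,0],[0,0,-0.1],-1],[[0,0,0],[0,0,-0.3],-1],[[0,0,0],[0,0,-0.5],-1],[[0,0,0],[0,0,-0.75],-1],[[0,0,0],[-0.14,0,-0.75],-1],[[0,0,0],[-0.14,0,-0.75],-1]]'

```text
clock: 13.3
eef_pos: [449.6, -377.4, 202.1]
tcp_rot: [3.139, 0.003, 1.57]
contact_force: [-1.1, 0.3, 0.3]
opening: -0.002
grasp_force: 0.0
```

Request:
step_arm --moves '[[[0,0,0],[0,0,0],-1],[[0,0,0],[0,0,0],-1],[[0,0,0],[0,0,0],-1]]'

```text
clock: 13.6
eef_pos: [448.4, -374.0, 198.8]
tcp_rot: [-3.14, -0.002, 1.571]
contact_force: [-0.2, -0.2, -1.2]
opening: 0.001
grasp_force: 0.0
```

```bash
python3 - <<'E'
from h import *
w=imaging.grab_frame('wrist'); print(telemetry.sense()['eef_pos'],telemetry.sense()['contact_force'])
for n in ('print_bar_top','printer'):
    for k in imaging.mark_of('wrist',n)[:2]: print(n,np.round(k['conf'],2),np.round(at('wrist',k['xy'],Z[n]),1))
a=imaging.grab_frame('scene')
o=np.hstack([cv2.resize(w,(400,300)),cv2.resize(a[120:310,160:420],(400,300),interpolation=cv2.INTER_CUBIC)])
cv2.imwrite('pics/c4.png',o[:,:,::-1])
E
```

```text
[ 448.58475947 -374.1451952   198.96822521] [ 0.29177141 -0.43906716 -0.9504512 ]
print_bar_top 0.86 [ 447.7 -348.1   57. ]
print_bar_top 0.69 [ 313.2 -320.6   57. ]
printer 0.93 [ 304.8 -345.2    0. ]
printer 0.84 [ 471.6 -345.6    0. ]
```

View pics/c4.png

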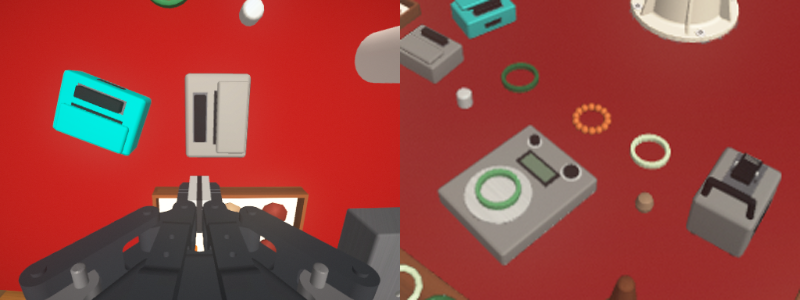

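The pictures show the printer within measurement noise of where it was, the bangle still on the pan at (497,190), the rocker tipped and the other goods in place. I'll hand in.

```bash
python3 -c "
from rig import r
print(r.sign_off())"
```

```text
the job is handed in; nothing more can be done
None
```

I switched on the power pack, pressed the weigh key in and pressed and released the print bar, in that order; the last pictures show nothing else moved, and I handed the job in at about 14 s.

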